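Load the tag holder under the stamping jig's spring clip

ROBOT

A 6-joint arm with a two-finger parallel gripper is mounted at the origin on the work surface. World frame = base frame: x ahead of the robot, y to its left, z up, the work surface at z = 0. Lengths are in m, angles in rad, forces in N, time in s.
With the tool pointing down it reaches from about 0.35 to 0.975 m from the base axis. Payload 4.9 kg.
Tool frame: the origin (TCP) lies at the very end of the fingers, on their centre line; the grasp point (between the pads) lies 19 mm behind it; x points along the fingers, y is the direction in which the jaws open and shut, and the axes are right-handed (so a half turn about x gives the same grasp; the last joint's range is limited). The gripper opens to 85 mm and grips with 20 to 120 N. Pads are 22 mm wide; open, the fingers measure 114 mm over their backs; the gripper's body (76 mm by 85 mm) begins 54 mm behind the grasp point. The pads swing forward as they close: fully open they stand 13 mm farther back than shut.
Start: joints at [-1.303, 0.053, 1.613, -0, 1.476, -0.119], TCP at [0.236, -0.579, 0.231] pointing down, gripper open.
Joint ranges: [-3.01, 3.01], [-1.01, 2.22], [0.06, 2.58], [-1.02, 4.17], [0.09, 2.62], [-3.14, 3.14]. Speed limits (rad/s): [2.57, 2.57, 3.14, 3.14, 3.14, 3.14].

INTERFACE

Orientations are given as a unit quaternion [w, x, y, z].
In Python, from plant import manip gives the robot as it stands.
- The arm moves only by the tool play_rows, never from a script. Its argument "plan" is a list of rows, each a list of 5 numbers: the shift along the tool's x, y, z in mm, then the turn about the tool's x in rad, then the closure, from -1 (fully open) to 1 (shut). A call has 1 to 8 rows; each row is the pose to reach, as a shift and turn from the pose commanded when the call began, along the tool's axes at that moment; what a row does not reach only later rows make up. A row lasts 1/8 s, in which the tool goes at most 62.5 mm and 10.7 degrees, less where a joint would pass 70% of its speed; a pose out of reach is approached as far as the arm can. A call with a gripper value outside its range is refused whole. The fingers move at their own pace and stop on an object; the grip force is fixed at half the most. Time passes only in rows, so rows that repeat a pose let the fingers close. It gives the time, the measured TCP pose, the force and the opening at its end, in the units of the state.
- manip.state(): the state, without advancing time (a new reading comes with each control period).
- manip.grab_frame(name): name is "scene" or "top" or "wrist"; returns a dict with "img" (420x560x3 uint8, red, green, blue), "range_z" (420x560 float32, m along the optical axis (not along the pixel's ray), 0 where there is no reading), "fx", "fy", "cx", "cy" (pixels), "k1" (the pictures are not rectified: a ray, as slopes to the right and down, at radius r is drawn at 1 + k1 r^2 times it, then the intrinsics apply), "origin" and "rotation" of the camera in the world. Camera axes: x right, y up, looking along -z (the intrinsics and any distortion apply to the point x, -y, -z); pixel columns grow to the right and rows downward; lengths in m; the calibration is good to about 2 mm. A picture is of the moment at which its call begins.
- manip.job_done(): hands the job in, once; it reports no verdict.
The state is a dict: "time": time; "joint_pos": joint angles; "joint_vel": joint speeds; "joint_efforts": joint torques, N m; "tool_pos": TCP position; "tool_rot": TCP orientation; "contact_force": force on the tool from outside, world axes, zero at the start; "ft_torque": the same for the moment, N m; "gripper_width": opening from 0.0 (shut) to 1.0 (fully open).
Only numpy, scipy, OpenCV 4.12 (cv2) and the standard library are available. Lean on these libraries where they do the work, as an engineer would, in place of code of your own. Each camera call takes 0.05 s, during which the arm holds its last target. There are 200 camera calls.

TASK

On the stamping jig, press the spring clip's long thumb bar down with one fingertip and keep it down while the other fingertip pushes the flat tag holder, by its turned-up lip, along the channel and under the raised clip foot until it is fully home against the stop. Then let the clip go so that its foot clamps the holder, and move clear. Do not grip or lift the holder, do not let the foot down on it before it is home, and leave everything else on the table where it is.

Things in the scene. Friction and masses are not known exactly. Their poses are not given: they have to be found in the camera images.
- jig: Stamping jig fixed to the table: wooden base, top (the bed) 10 mm above the table, spanning x -130 to 100, y -53 to 97 mm. Origin: at table height, on the centre line of the channel, which runs along jig x, 53 mm wide between rails 8 mm high and 6 mm wide (x -115 to 50). +x: push direction, away from the robot within 35 degrees; +y: the thumb bar's side; z up. It turns in yaw only
- stop_face (a point): Middle of the stop's face that the holder's front edge must meet: jig x = 50 mm, y = 0, 16 mm above the table. The stop is an aluminium bar across the channel, 64 mm wide, 14 mm high above the bed
- pivot (a point): Middle of the spring clip's pivot rod, which runs along jig x: jig x = -33 mm, y = 38 mm, 26 mm above the table. Its two steel posts, 8 x 10 mm and 32 mm high above the table, stand at x = -112 and x = 46 mm
- clip (a joint): Angle (rad) of the steel see-saw spring clip. 0: shut, foot 1 mm above the empty bed. Grows as the thumb bar goes down, to a hard stop at 0.32, foot 10 mm above the bed; above 0.19 the foot is clear of the 6 mm thick holder. The spring shuts it; foot resting on the holder reads about 0.16. Pressing at the thumb_bar point takes about 4 N at first and 9 N at the hard stop
- clip_foot (a point): Underside of the clip's foot, a steel roller 20 mm long along jig x and 8 mm thick: jig x = 30 mm (it spans 20 to 40), y = 8 mm; moves with the clip. Shut, it blocks the channel; with the thumb bar pressed it rises
- thumb_bar (a point): Top of the clip's thumb bar, mid-length, 28 mm outward of the pivot (jig x = -50, y about 66 mm); moves with the clip. About 33 mm above the table when shut, 24 mm fully pressed. The bar is a smooth steel strip 110 mm long along jig x (-105 to 5), reaching from the pivot out to y = 80. A fingertip may slide along it while pressing
- holder: Loose flat aluminium holder, about 100 g, with a brass tag blank let into its top: 70 mm along x, 50 along y, 6 thick, lying on the bed in the channel. Origin: middle of its underside; x axis along the jig's. Its front edge starts 5 to 30 mm short of the clip's foot; fully home its origin is at jig x = 15 mm (a push of 40 to 65 mm)
- lip (a point): Middle of the rear face of the holder's turned-up lip (holder x = -35 mm), 19 mm above the holder's underside. The lip is 5 mm thick, 50 mm wide along y, its top 26 mm above the underside (36 mm above the table). With the thumb bar fully pressed, a second fingertip level with the pressing one overlaps the lip by 12 mm and is 14 mm above the bed
- spool: Bystander, to be left alone: a clear wire spool with copper wire, 56 mm across, 20 mm high, flat on the table to the -y side of the jig (jig's own y). Origin: its underside
- pliers: Bystander, to be left alone: black-handled jewellery pliers, 135 mm long, 12 mm high, flat on the table to the -y side of the jig. Origin: its underside
- bead_jar: Bystander, to be left alone: an amber glass jar with a metal cap, 48 mm across, 60 mm high, standing just beyond the jig's stop end. Origin: its underside
- hammer: Bystander, to be left alone: a stamping hammer, 220 mm long, lying at the right of the table. Origin: its underside
- brush: Bystander, to be left alone: a brush lying at the left of the table. Origin: its underside
- tub: Bystander, to be left alone: a clear open tub, 90 x 110 x 45 mm, at the left of the table. Origin: its underside
- bench_block: Bystander, to be left alone: a steel bench block, 65 x 65 x 19 mm, at the right of the table. Origin: its underside
There are look-alikes about, which are no part of the job. What is shaped like the holder but purple or red is not meant.

How it is judged:
By the outcome, as a careful person would: the job done as asked, in the order asked, and still so for the second after the job is handed in, with the robot touching nothing.
It also fails if it takes over 40 s, if anything falls off the work surface, if the arm or the gripper's body presses on something with over 40 N, if the wrist force passes 120 N, or if a joint passes its speed limit or range.

## Working session

There is one attempt and no reset: what is moved stays moved. The work goes in short steps, Python scripts to look and compute and a tool call to move; the robot and the scene stay as the last step left them, time stands still between calls to the robot, and variables do not carry over. Pictures are saved under pics/ and viewed, about 8 in all and at most 12, crops included, and the job is handed in when it is done.

Besides the shell and the picture viewer there is one more tool, called in YAML: its name, and indented under it one key for each argument. play_rows: Moves the arm, as the interface text tells. Its arguments: {"type":"object","properties":{"plan":{"type":"array"}},"required":["plan"]}

```bash
mkdir -p pics
cat > h.py <<'E'
import numpy as np,cv2
from plant import manip
def grab(n):
    return manip.grab_frame(n)
def rays(f,uv):
    uv=np.atleast_2d(np.array(uv,float))
    K=np.array([[f['fx'],0,f['cx']],[0,f['fy'],f['cy']],[0,0,1]])
    p=cv2.undistortPoints(uv.reshape(-1,1,2),K,np.array([f['k1'],0,0,0,0.])).reshape(-1,2)
    d=np.c_[p[:,0],-p[:,1],-np.ones(len(p))]
    return np.array(f['origin']),d@np.array(f['rotation']).T
def onplane(f,uv,z):
    o,d=rays(f,uv); return o+d*((z-o[2])/d[:,2])[:,None]
def pts(f,uv):
    o,d=rays(f,uv); uv=np.atleast_2d(uv).astype(int)
    return o+d*f['range_z'][uv[:,1],uv[:,0]][:,None]
def proj(f,P):
    R=np.array(f['rotation']);c=(np.atleast_2d(P)-f['origin'])@R
    x,y=c[:,0]/-c[:,2],-c[:,1]/-c[:,2];s=1+f['k1']*(x*x+y*y)
    return np.c_[f['cx']+f['fx']*x*s,f['cy']+f['fy']*y*s]
def save(f,n,box=None,k=1):
    im=f['img'][:,:,::-1]
    if box: a,b,c,d=box; im=im[b:d,a:c]
    cv2.imwrite('pics/'+n,cv2.resize(im,None,fx=k,fy=k,interpolation=cv2.INTER_CUBIC))
E
python3 - <<'E'
from h import *
import pickle
for n in ['top','scene']:
    f=grab(n); save(f,n+'1.png'); pickle.dump(f,open(n+'1.pkl','wb')); print(n,f['origin'],f['rotation'],f['fx'],f['k1'])
print(manip.state())
E
```

```text
top [ 0.47028604 -0.03530656  1.15329051] [-0.69642982 -0.01409711  0.01817668  0.71725615] 429.2900858614621 -0.11518268178763764
scene [ 1.57484506 -0.3483773   0.87796406] [0.7222234  0.36206379 0.26297994 0.52739427] 402.12628400084327 -0.016165126279339127
{'time': 0.1, 'joint_pos': array([-1.30300555e+00,  5.33393558e-02,  1.61416151e+00, -3.30906784e-06,
        1.47600665e+00, -1.19006646e-01]), 'joint_vel': array([ 8.11298682e-05, -2.21496734e-03, -3.12884665e-03,  2.16502740e-05,
       -4.92567233e-04, -1.30025709e-03]), 'joint_efforts': array([-1.52610623e-04, -3.94904995e+01, -3.71363640e+01, -2.21184018e-04,
        3.92855087e-03,  2.20145847e-05]), 'tool_pos': array([ 0.2356096 , -0.57827647,  0.230153  ]), 'tool_rot': array([-0.13522763, -0.69387215, -0.13657773,  0.69397511]), 'contact_force': array([0.42817401, 0.22139714, 1.16905885]), 'ft_torque': array([ 0.02807772, -0.02029212, -0.00710021]), 'gripper_width': 1.002856827920062}
```

View pics/top1.png

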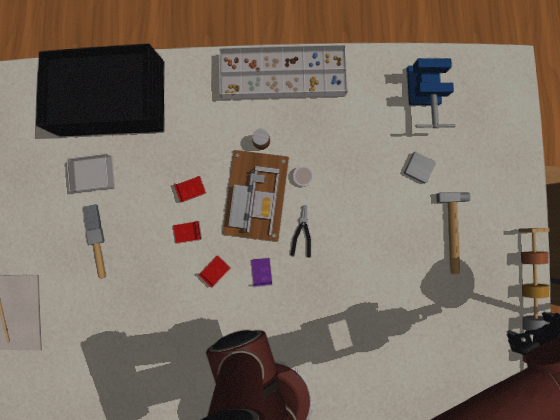

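View pics/scene1.png

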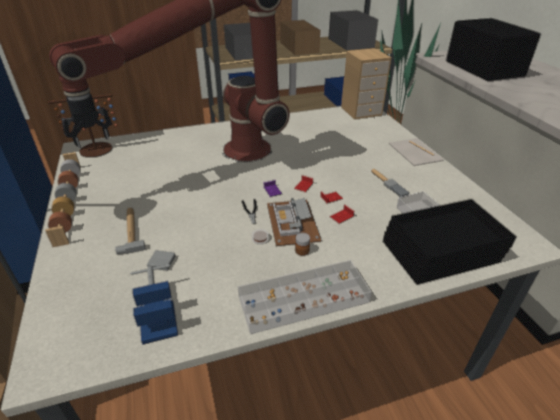

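```bash
sed -i "s/np.array(f\['rotation'\])/Rm(f)/g" h.py
cat >> h.py <<'E'
from scipy.spatial.transform import Rotation as Ro
def Rq(q): return Ro.from_quat([q[1],q[2],q[3],q[0]]).as_matrix()
def Rm(f): return Rq(f['rotation'])
def wood(f,box=None):
    hsv=cv2.cvtColor(f['img'],cv2.COLOR_RGB2HSV)
    return cv2.inRange(hsv,(5,90,50),(18,255,220))
E
python3 - <<'E'
from h import *
import pickle
f=pickle.load(open('top1.pkl','rb'))
print(Rm(f).round(3))
save(f,'top_crop.png',(210,120,330,260),4.2)
m=wood(f);m[:140]=0;m[250:]=0;m[:,:215]=0;m[:,295:]=0
uv=np.argwhere(m)[:,::-1]
P=onplane(f,uv,.010)[:,:2]*1000
r=cv2.minAreaRect(P.astype(np.float32));print(r,cv2.boxPoints(r),len(uv))
s=manip.state();print(Rq(s['tool_rot']).round(3))
E
```

```text
[[-0.03   0.999 -0.046]
 [-1.    -0.029  0.006]
 [ 0.005  0.046  0.999]]
((575.8806762695312, 18.795669555664062), (148.7738494873047, 266.3771667480469), 81.06157684326172) [[432.75183  -33.994003]
 [695.89404  -75.38179 ]
 [719.0095    71.58534 ]
 [455.8673   112.97313 ]] 2825
[[-0.001  0.377 -0.926]
 [ 0.002 -0.926 -0.377]
 [-1.    -0.002 -0.   ]]
```

View pics/top_crop.png

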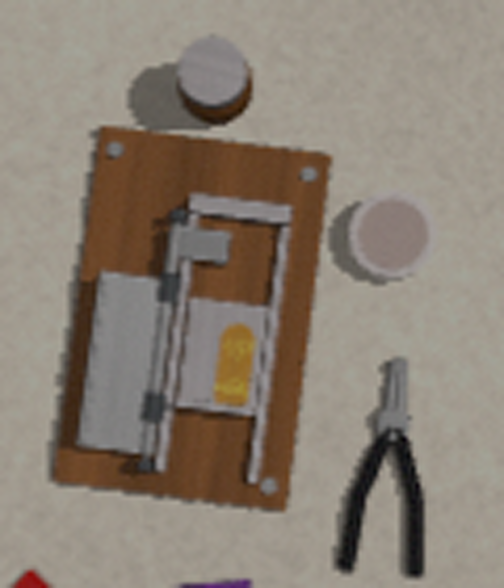

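```bash
cat >> h.py <<'E'
def plan(target,ey):
    s=manip.state();R=Rq(s['tool_rot']);d=(np.array(target)-s['tool_pos'])*1000
    y=R[:,1]; best=None
    for sg in (1,-1):
        e=sg*np.array([*ey,0]); a=np.arctan2(np.dot(np.cross(y,e),R[:,0]),np.dot(y,e))
        if best is None or abs(a)<abs(best): best=a
    print('t',round(s['time'],2),'shift',(R.T@d).round(1),'turn',round(best,4),'pos',(s['tool_pos']*1000).round(1),'F',s['contact_force'].round(1),'g',round(s['gripper_width'],3))
E
python3 -c "
from h import *
plan((.45,.02,.30),(.155,.988))"
```

```text
t 0.1 shift [ -68.9 -473.3 -424.3] turn 0.5424 pos [ 235.6 -578.3  230.2] F [0.4 0.2 1.2] g 1.003
```

play_rows:
  plan:
    - [-70,-55,-25,0.06,-1]
    - [-70,-110,-75,0.13,-1]
    - [-70,-160,-120,0.2,-1]
    - [-70,-215,-170,0.27,-1]
    - [-70,-265,-215,0.33,-1]
    - [-70,-315,-265,0.4,-0.6]
    - [-70,-365,-310,0.47,-0.4]
    - [-70,-410,-355,0.54,-0.21]

```text
time: 1.1
tool_pos: [0.3848, -0.1264, 0.3009]
tool_rot: [-0.055, 0.705, -0.055, -0.705]
contact_force: [1.3, -0.7, 1.1]
gripper_width: 0.609
```

```bash
python3 -c "
from h import *
plan((.45,.02,.30),(.155,.988))"
```

```text
t 1.1 shift [   0.9 -154.8  -41.6] turn -0.0005 pos [ 384.8 -126.4  300.9] F [ 1.3 -0.7  1.1] g 0.609
```

play_rows:
  plan:
    - [0,-60,-15,0,-0.21]
    - [0,-110,-30,0,-0.21]
    - [0,-155,-42,0,-0.21]
    - [0,-155,-42,0,-0.21]
    - [0,-155,-42,0,-0.21]

```text
time: 1.72
tool_pos: [0.4496, 0.0182, 0.3008]
tool_rot: [0.054, -0.705, 0.054, 0.705]
contact_force: [-0.6, -0.5, 0.1]
gripper_width: 0.603
```

```bash
python3 -c "
from h import *
import pickle
plan((.45,.02,.30),(.155,.988))
f=grab('wrist');save(f,'wrist1.png');pickle.dump(f,open('wrist1.pkl','wb'));print(f['origin'],Rm(f).round(3),f['fx'])"
```

```text
t 1.73 shift [ 0.8 -1.9 -0.2] turn 0.0027 pos [449.6  18.2 300.8] F [-0.6 -0.5  0.1] g 0.603
[0.51630184 0.00656283 0.44354856] [[-0.152  0.953  0.262]
 [-0.988 -0.147 -0.04 ]
 [ 0.    -0.265  0.964]] 304.0682136846576
```

View pics/wrist1.png

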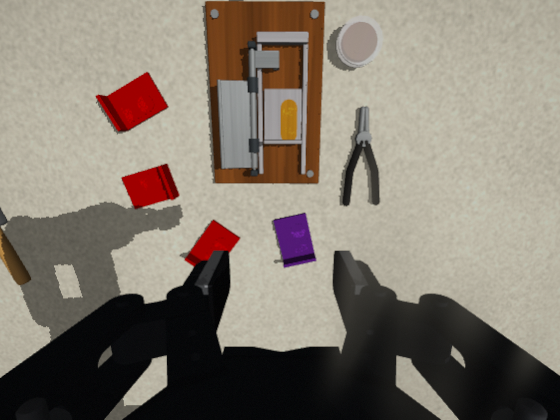

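```bash
cat > m.py <<'E'
from h import *
import pickle,sys
f=pickle.load(open('wrist1.pkl','rb'))
m=wood(f);m[200:]=0;m[:,:195]=0;m[:,335:]=0
uv=np.argwhere(m)[:,::-1]
P=onplane(f,uv,.010)[:,:2]*1000
r=cv2.minAreaRect(P.astype(np.float32));print(r[0],r[1],r[2])
b=cv2.boxPoints(r);print(b.round(1))
i=np.argsort(b[:,0]);rear=b[i[:2]]; front=b[i[2:]]
ex=front.mean(0)-rear.mean(0);ex/=np.linalg.norm(ex);ey=np.array([-ex[1],ex[0]])
print('yaw',np.degrees(np.arctan2(ex[1],ex[0])))
O=b.mean(0)+15*ex-22*ey
print('O',O)
json={'O':O,'ex':ex,'ey':ey};pickle.dump(json,open('jig.pkl','wb'))
# check points projected
def J(x,y,z): return np.r_[O+x*ex+y*ey,z]/1000
names=[('bar',[(-105,80,33),(5,80,33)]),('lip?',[(-85,0,36),(-75,0,36)]),('stop',[(50,32,24),(50,-32,24)])]
im=f['img'][:,:,::-1].copy();k=5;x0,y0=200,0
im=cv2.resize(im[0:195,200:330],None,fx=k,fy=k,interpolation=cv2.INTER_CUBIC)[350:]
for n,L in names[::2]:
  for p in L:
    q=(proj(f,J(*p))[0]-(x0,y0)+.5)*k-(0,350); cv2.circle(im,tuple(int(t) for t in q),4,(0,255,0),1)
for p in [(-130,-53,10),(-130,97,10)]:
    q=(proj(f,J(*p))[0]-(x0,y0)+.5)*k-(0,350); cv2.circle(im,tuple(int(t) for t in q),4,(0,0,255),1)
cv2.imwrite('pics/w_crop.png',im)
# depth profile along channel
for y in (5,-8,15):
  row=[]
  for x in range(-112,20,4):
    u=proj(f,J(x,y,20))[0].round().astype(int); q=pts(f,[u])[0]*1000; d=q[:2]-O
    row.append((round(float(d@ex)),round(float(d@ey)),round(float(q[2]))))
  print(y,row)
E
python3 m.py
```

```text
(558.3388061523438, 21.19702911376953) (149.12225341796875, 227.6130828857422) 81.09973907470703
[[434.4 -34.9]
 [659.2 -70.1]
 [682.3  77.3]
 [457.4 112.5]]
yaw -8.900261
O [569.75446   -2.858797]
5 [(-113, 5, 10), (-110, 5, 11), (-106, 5, 11), (-101, 5, 12), (-97, 5, 11), (-93, 5, 11), (-89, 5, 10), (-85, 5, 10), (-81, 5, 11), (-77, 5, 9), (-71, 5, 37), (-68, 5, 16), (-64, 5, 17), (-60, 5, 17), (-56, 5, 17), (-52, 5, 15), (-48, 5, 15), (-43, 5, 17), (-39, 5, 15), (-36, 5, 16), (-32, 5, 17), (-28, 5, 17), (-24, 5, 15), (-19, 5, 16), (-16, 5, 18), (-12, 5, 16), (-8, 5, 16), (-2, 5, 10), (1, 5, 11), (5, 5, 10), (10, 5, 9), (14, 5, 10), (17, 5, 11)]
-8 [(-113, -8, 10), (-110, -8, 9), (-106, -8, 11), (-101, -8, 10), (-97, -9, 12), (-93, -9, 9), (-89, -9, 12), (-85, -9, 11), (-81, -9, 11), (-76, -9, 10), (-71, -8, 38), (-68, -9, 17), (-64, -9, 16), (-60, -8, 18), (-56, -8, 18), (-52, -8, 17), (-48, -8, 16), (-45, -8, 18), (-39, -8, 15), (-36, -8, 17), (-32, -8, 18), (-28, -8, 18), (-24, -8, 17), (-19, -8, 18), (-15, -8, 15), (-12, -8, 16), (-8, -8, 16), (-2, -8, 10), (1, -8, 11), (5, -8, 11), (10, -8, 11), (14, -8, 10), (17, -8, 10)]
15 [(-113, 15, 12), (-110, 15, 10), (-106, 15, 11), (-101, 15, 12), (-97, 15, 13), (-93, 15, 11), (-89, 15, 10), (-85, 15, 12), (-81, 15, 11), (-77, 15, 9), (-71, 14, 36), (-68, 15, 17), (-64, 15, 16), (-60, 15, 17), (-56, 15, 16), (-52, 15, 16), (-48, 15, 15), (-43, 15, 14), (-39, 15, 17), (-36, 15, 16), (-32, 14, 17), (-28, 16, 16), (-24, 16, 17), (-19, 16, 17), (-16, 16, 17), (-12, 16, 17), (-8, 16, 15), (-2, 16, 10), (1, 16, 10), (5, 16, 9), (10, 16, 11), (14, 16, 10), (17, 16, 9)]
```

View pics/w_crop.png

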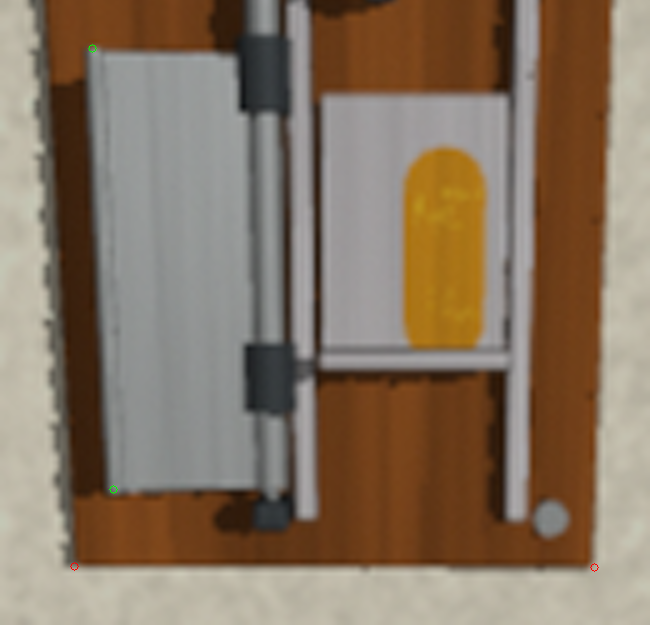

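```bash
cat >> h.py <<'E'
def jig():
    import pickle;return pickle.load(open('jig.pkl','rb'))
def jplan(x,y,z):
    g=jig();O,ex,ey=g['O'],g['ex'],g['ey'];plan(np.r_[O+x*ex+y*ey,z]/1000,ey)
    d=manip.state()['tool_pos'][:2]*1000-O;print('jig pos',(d@ex).round(1),(d@ey).round(1))
E
python3 -c "
from h import *
jplan(-93,33,50)
f=grab('wrist');
import pickle;O=jig()['O'];ex=jig()['ex']
q=onplane(f,[[284,144]],.036)[0,:2]*1000-O;print('lip rear',q@ex)"
```

```text
t 1.77 shift [250.9 -31.3 -29.1] turn 0.0012 pos [449.6  17.7 300.9] F [-0.8 -0.2 -0.2] g 0.604
jig pos -121.9 1.7
lip rear -73.7159488793445
```

play_rows:
  plan:
    - [50,-31,-29,0.001,-0.21]
    - [105,-31,-29,0.001,-0.21]
    - [160,-31,-29,0.001,-0.21]
    - [210,-31,-29,0.001,-0.21]
    - [240,-31,-29,0.001,-0.21]
    - [251,-31,-29,0.001,-0.21]
    - [251,-31,-29,0.001,-0.21]

```text
time: 2.7
tool_pos: [0.4833, 0.0439, 0.0504]
tool_rot: [0.055, -0.705, 0.055, 0.705]
contact_force: [0.3, 0.3, 1.0]
gripper_width: 0.605
```

```bash
python3 -c "
from h import *
jplan(-93,33,36)
f=grab('wrist');save(f,'wrist2.png',(130,0,430,420),1.4)"
```

```text
t 2.7 shift [14.4 -0.2  0.3] turn -0.0003 pos [483.3  43.9  50.4] F [0.3 0.3 1. ] g 0.605
jig pos -92.7 32.8
```

View pics/wrist2.png

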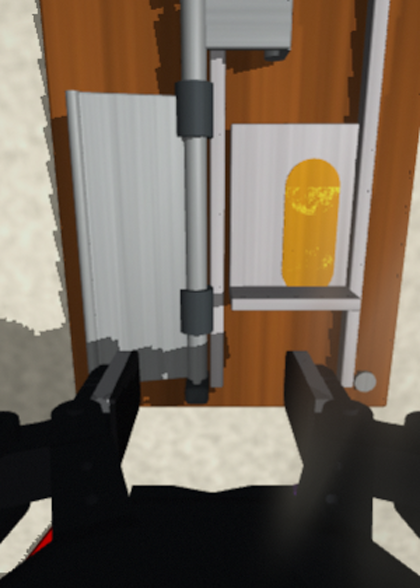

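The left fingertip is over the bar's rear end (crop 120,365) and the right one is behind the lip (300,365 against 295,300), all clear. Next, lower in steps and watch the force.

play_rows:
  plan:
    - [6,0,0,0,-0.21]
    - [12,0,0,0,-0.21]
    - [16,0,0,0,-0.21]
    - [20,0,0,0,-0.21]
    - [20,0,0,0,-0.21]

```text
time: 3.38
tool_pos: [0.4831, 0.0446, 0.0299]
tool_rot: [0.054, -0.705, 0.054, 0.705]
contact_force: [-0.9, 0.1, 0.1]
gripper_width: 0.601
```

play_rows:
  plan:
    - [2,0,0,0,-0.21]
    - [4,0,0,0,-0.21]
    - [6,0,0,0,-0.21]
    - [6,0,0,0,-0.21]

```text
time: 3.88
tool_pos: [0.4838, 0.0451, 0.025]
tool_rot: [-0.055, 0.705, -0.054, -0.705]
contact_force: [-2.0, 2.4, 6.3]
gripper_width: 0.598
```

play_rows:
  plan:
    - [2,0,0,0,-0.21]
    - [4,0,0,0,-0.21]
    - [4,0,0,0,-0.21]

```text
time: 4.25
tool_pos: [0.484, 0.0452, 0.0217]
tool_rot: [-0.055, 0.705, -0.054, -0.705]
contact_force: [-3.6, 2.8, 11.1]
gripper_width: 0.602
```

```bash
python3 -c "
from h import *
jplan(-50,33,20)
s=manip.state();print(s['ft_torque'])
f=grab('wrist');save(f,'wrist3.png',(130,0,430,420),1.4)"
```

```text
t 4.25 shift [  1.7   1.3 -42.1] turn 0.0012 pos [484.   45.2  21.7] F [-3.6  2.8 11.1] g 0.602
jig pos -92.1 34.2
[0.74588013 0.67412672 0.14762812]
```

View pics/wrist3.png

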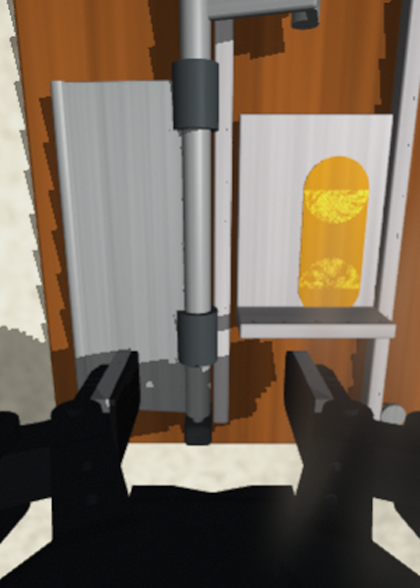

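```bash
cat > bar.py <<'E'
from h import *
f=grab('wrist');g=jig();O,ex,ey=g['O'],g['ex'],g['ey']
P=[]
for x in np.arange(-45,0,3):
  for y in np.arange(50,76,2):
    u=proj(f,np.r_[O+x*ex+y*ey,28]/1000)[0].round().astype(int)
    if 0<=u[0]<560 and 0<=u[1]<420 and f['range_z'][u[1],u[0]]>0:
      q=pts(f,[u])[0]*1000;d=q[:2]-O
      if q[2]>18: P.append((d@ex,d@ey,q[2]))
P=np.array(P);c=np.polyfit(P[:,1],P[:,2],1);print(len(P),'slope',c[0],'z at 66',np.polyval(c,66),'z at 50',np.polyval(c,50))
E
python3 bar.py
```

```text
194 slope -0.08268745042225603 z at 66 25.402209754349094 z at 50 26.725208961105192
```

```bash
sed "s/f=grab('wrist')/import pickle;f=pickle.load(open('wrist1.pkl','rb'))/" bar.py > bar0.py; python3 bar0.py
```

```text
195 slope 0.21008061964781324 z at 66 33.77459463136985 z at 50 30.41330471700484
```

Bar tilt changed by 0.29 rad and fell 8.4 mm, so the clip is open. Now push along −tool z (jig +x).

play_rows:
  plan:
    - [0.5,0,-4,0,-0.21]
    - [0.5,0,-8,0,-0.21]
    - [0.5,0,-12,0,-0.21]
    - [0.5,0,-16,0,-0.21]
    - [0.5,0,-20,0,-0.21]
    - [0.5,0,-24,0,-0.21]
    - [0.5,0,-28,0,-0.21]

```text
time: 5.22
tool_pos: [0.511, 0.041, 0.0212]
tool_rot: [0.055, -0.704, 0.054, 0.706]
contact_force: [-7.3, 2.5, 12.4]
gripper_width: 0.603
```

```bash
python3 bar.py; python3 -c "
from h import *
jplan(-31,33,20)
f=grab('wrist');save(f,'wrist4.png',(130,0,430,420),1.4)"
```

```text
195 slope -0.12338523767001554 z at 66 24.41986838122023 z at 50 26.394032183940478
t 5.28 shift [  1.3   1.3 -33.3] turn 0.0012 pos [511.6  40.9  21.3] F [-5.8  2.6 10.8] g 0.606
jig pos -64.3 34.2
```

View pics/wrist4.png

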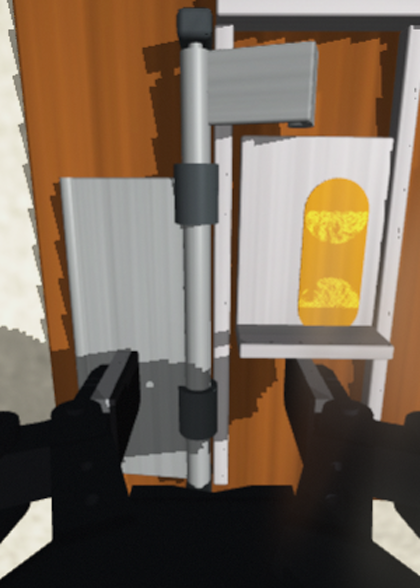

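```bash
cat > lip.py <<'E'
from h import *
f=grab('wrist');g=jig();O,ex,ey=g['O'],g['ex'],g['ey']
for y in (12,-5):
  P=[]
  for x in np.arange(-110,55,1.5):
    u=proj(f,np.r_[O+x*ex+y*ey,20]/1000)[0].round().astype(int)
    if 0<=u[0]<560 and 0<=u[1]<420 and f['range_z'][u[1],u[0]]>0:
      q=pts(f,[u])[0]*1000;d=q[:2]-O
      P.append((round(float(d@ex),1),round(float(q[2]),1)))
  print(y,[p for p in P if p[1]>13])
E
python3 lip.py
```

```text
12 [(-51.8, 36.4), (-50.4, 36.3), (-49.6, 36.0), (-48.4, 35.3), (-47.6, 33.6), (-47.7, 29.5), (-47.5, 27.4), (-47.8, 22.2), (-47.3, 19.1), (-46.9, 15.8), (-45.2, 16.1), (-43.5, 16.3), (-42.3, 16.5), (-40.7, 16.8), (-39.2, 16.6), (-37.8, 15.6), (-36.3, 15.7), (-34.6, 16.0), (-32.9, 16.7), (-31.7, 15.0), (-29.9, 16.2), (-28.4, 16.2), (-26.7, 17.3), (-25.2, 16.9), (-23.9, 15.9), (-22.2, 17.4), (-20.5, 15.6), (-18.8, 17.2), (-17.5, 16.2), (-16.0, 16.0), (-14.5, 16.7), (-13.1, 16.0), (-11.0, 17.6), (-9.7, 16.5), (-8.3, 17.0), (-6.9, 15.8), (-5.1, 15.9), (-3.6, 16.5), (-2.3, 15.4), (-0.4, 15.7), (1.0, 16.2), (2.3, 16.3), (4.1, 16.4), (5.5, 16.8), (7.3, 15.6), (8.6, 16.8), (10.4, 16.3), (11.6, 17.8), (13.4, 16.7), (14.8, 15.9), (16.4, 16.6), (20.0, 35.4), (21.3, 36.5), (22.5, 35.3), (23.9, 35.7), (25.5, 35.0), (26.8, 35.3), (28.0, 35.1), (29.4, 35.1), (30.8, 35.0), (32.0, 35.8), (33.0, 37.5), (35.0, 35.0), (36.4, 34.9), (37.6, 34.2), (38.8, 34.9), (49.4, 13.3), (49.0, 19.6), (49.9, 22.3), (50.7, 24.1), (52.1, 24.2)]
-5 [(-46.5, 100.7), (-46.5, 99.8), (-46.2, 99.5), (-46.0, 98.7), (-47.3, 96
[... 535 characters left out ...]
0, 21.7), (-47.7, 18.0), (-46.4, 17.2), (-44.8, 17.1), (-43.4, 16.3), (-42.5, 16.0), (-40.6, 16.8), (-39.1, 16.6), (-37.5, 16.8), (-35.9, 16.9), (-34.5, 16.3), (-33.1, 15.9), (-31.4, 16.1), (-29.6, 17.6), (-28.3, 16.5), (-26.8, 16.4), (-25.2, 16.8), (-23.9, 15.8), (-22.2, 17.0), (-20.2, 17.2), (-18.7, 17.6), (-17.4, 16.3), (-15.8, 17.5), (-14.3, 17.8), (-13.0, 16.9), (-11.1, 17.1), (-9.6, 17.2), (-8.3, 16.1), (-6.8, 18.2), (-5.0, 16.3), (-3.6, 17.2), (-2.2, 17.5), (-0.4, 16.5), (1.0, 16.3), (2.4, 16.7), (4.2, 16.4), (5.5, 16.5), (7.3, 15.9), (8.6, 15.9), (10.0, 16.4), (11.8, 15.7), (13.1, 15.0), (14.8, 15.8), (16.4, 17.0), (49.3, 13.6), (49.4, 18.2), (48.8, 24.8), (50.4, 25.1), (52.2, 24.1)]
```

Lip rear is at −52.7 in contact with the finger, the front edge is at about 17 and the bar is fully down. About 32.5 mm remains.

play_rows:
  plan:
    - [0.5,0,-4,0,-0.21]
    - [0.5,0,-8,0,-0.21]
    - [0.5,0,-12,0,-0.21]
    - [0.5,0,-16,0,-0.21]
    - [0.5,0,-20,0,-0.21]
    - [0.5,0,-24,0,-0.21]
    - [0.5,0,-28,0,-0.21]
    - [0.5,0,-28,0,-0.21]

```text
time: 6.38
tool_pos: [0.5396, 0.0367, 0.0212]
tool_rot: [-0.055, 0.705, -0.054, -0.705]
contact_force: [-4.5, 2.4, 12.3]
gripper_width: 0.604
```

```bash
python3 bar.py; python3 lip.py | tr '(' '\n' | awk -F, '$1<-12||$1>44'; python3 -c "
from h import *
jplan(-31,33,20)"
```

```text
195 slope -0.10375128998303706 z at 66 30.034566364315815 z at 50 31.694587004044408
-25.0, 106.5), 
-24.4, 106.5), 
-23.5, 106.9), 
-24.8, 104.9), 
-24.5, 104.6), 
-24.8, 103.4), 
-24.6, 103.0), 
-23.2, 103.9), 
-24.3, 102.0), 
-24.5, 101.1), 
-23.9, 100.7), 
-24.2, 99.8), 
-24.2, 99.1), 
-26.2, 96.0), 
-25.0, 96.6), 
-24.8, 95.8), 
-25.0, 94.7), 
-23.6, 36.0), 
-21.9, 36.6), 
-20.8, 37.0), 
-19.4, 36.9), 
-19.5, 32.7), 
-19.6, 28.8), 
-19.0, 26.2), 
-19.1, 23.1), 
-19.5, 17.6), 
-18.1, 16.7), 
-16.4, 17.0), 
-15.1, 16.3), 
-13.6, 15.7), 
44.9, 15.7), 
49.2, 19.3), 
49.7, 24.7), 
51.4, 23.6), 
52.9, 24.1)]
-16.0, 115.7), 
-15.6, 115.6), 
-15.4, 115.3), 
-14.9, 115.3), 
-16.1, 113.6), 
-17.8, 110.9), 
-18.4, 109.7), 
-17.9, 109.6), 
-17.9, 109.1), 
-18.3, 108.1), 
-18.0, 107.8), 
-18.8, 106.0), 
-18.0, 106.3), 
-18.5, 105.0), 
-19.0, 103.8), 
-18.2, 103.8), 
-18.5, 102.7), 
-18.3, 102.3), 
-17.8, 102.2), 
-18.4, 100.4), 
-18.7, 99.2), 
-17.9, 99.5), 
-18.2, 97.9), 
-18.2, 97.1), 
-18.3, 96.2), 
-18.6, 94.5), 
-18.3, 94.2), 
-17.5, 93.9), 
-18.0, 92.4), 
-18.2, 91.1), 
-36.8, 61.9), 
-36.0, 61.8), 
-33.6, 63.5), 
-33.6, 62.1), 
-32.8, 61.4), 
-31.3, 62.4), 
-30.1, 62.4), 
-29.3, 62.2), 
-28.4, 61.6), 
-27.2, 62.2), 
-25.8, 62.6), 
-25.1, 62.3), 
-24.5, 61.1), 
-24.2, 60.1), 
-24.4, 57.4), 
-23.8, 55.9), 
-24.7, 52.6), 
-24.7, 49.9), 
-24.8, 47.9), 
-24.3, 46.0), 
-23.9, 43.8), 
-23.4, 36.5), 
-21.9, 36.4), 
-20.8, 36.9), 
-19.8, 35.7), 
-19.5, 32.8), 
-19.3, 29.3), 
-19.9, 23.6), 
-19.3, 22.4), 
-19.3, 17.9), 
-18.2, 16.4), 
-16.3, 17.3), 
-15.0, 16.6), 
-13.4, 16.4), 
45.0, 15.3), 
49.2, 19.2), 
49.7, 24.8), 
51.2, 25.2), 
53.0, 24.1)]
t 6.47 shift [ 1.1  1.4 -5. ] turn 0.0012 pos [539.5  36.7  21.1] F [-3.3  2.8 11.7] g 0.601
jig pos -36.0 34.4
```

play_rows:
  plan:
    - [0.5,0,-2,0,-0.21]
    - [0.5,0,-4,0,-0.21]
    - [0.5,0,-5,0,-0.21]
    - [0.5,0,-5,0,-0.21]

```text
time: 6.98
tool_pos: [0.5429, 0.0363, 0.021]
tool_rot: [0.055, -0.704, 0.054, 0.706]
contact_force: [-11.5, 2.5, 19.2]
gripper_width: 0.602
```

play_rows:
  plan:
    - [0,0,-1,0,-0.21]
    - [0,0,-2,0,-0.21]
    - [0,0,-2,0,-0.21]

```text
time: 7.35
tool_pos: [0.543, 0.0363, 0.0209]
tool_rot: [0.055, -0.702, 0.054, 0.708]
contact_force: [-18.8, 4.1, 26.7]
gripper_width: 0.604
```

```bash
python3 lip.py | tr '(' '\n' | awk -F, '($1<-15&&$2<38)||$1>38'; python3 -c "
from h import *
jplan(-31,33,20)
f=grab('wrist');save(f,'wrist5.png',(130,0,430,420),1.4)"
```

```text
-19.7, 108.3), 
-19.2, 108.2), 
-19.8, 107.1), 
-19.4, 106.9), 
-19.8, 105.9), 
-19.9, 105.2), 
-20.3, 103.9), 
-20.1, 103.5), 
-19.3, 103.8), 
-20.2, 102.2), 
-19.8, 102.0), 
-20.3, 100.8), 
-20.4, 100.0), 
-20.4, 98.9), 
-19.5, 99.3), 
-20.1, 97.9), 
-20.5, 96.7), 
-21.2, 95.1), 
-21.5, 93.7), 
-20.6, 35.5), 
-18.7, 36.6), 
-17.1, 36.8), 
-16.6, 35.8), 
-15.8, 34.2), 
-16.4, 29.0), 
-16.4, 25.0), 
-16.1, 22.9), 
-16.0, 18.9), 
-15.6, 15.5), 
38.3, 35.0), 
40.3, 16.1), 
41.6, 16.0), 
43.3, 17.4), 
44.7, 16.6), 
46.3, 17.2), 
47.7, 16.4), 
49.1, 20.2), 
49.8, 24.7), 
51.5, 24.3), 
53.2, 23.1)]
-32.4, 61.4), 
-31.2, 61.8), 
-30.1, 61.5), 
-28.6, 62.4), 
-27.7, 62.5), 
-26.2, 62.8), 
-25.9, 62.0), 
-24.1, 62.8), 
-23.6, 62.3), 
-22.7, 61.6), 
-21.5, 62.2), 
-20.1, 62.6), 
-20.5, 59.7), 
-20.5, 58.0), 
-20.4, 55.8), 
-20.7, 53.6), 
-20.8, 50.8), 
-20.7, 48.4), 
-20.6, 46.7), 
-21.0, 43.1), 
-24.9, 31.7), 
-20.8, 35.1), 
-18.6, 36.6), 
-17.3, 37.6), 
-16.0, 37.0), 
-16.3, 32.8), 
-16.2, 29.3), 
-16.4, 24.9), 
-16.3, 22.4), 
-16.3, 18.0), 
38.6, 16.4), 
39.9, 15.8), 
41.6, 16.8), 
42.9, 17.0), 
44.7, 16.6), 
46.4, 16.5), 
47.7, 16.3), 
49.2, 19.2), 
49.9, 24.0), 
51.3, 25.8), 
53.2, 23.8)]
t 7.4 shift [ 0.9  1.5 -1.5] turn 0.0009 pos [542.9  36.3  20.9] F [-19.1   2.8  27.2] g 0.603
jig pos -32.5 34.5
```

View pics/wrist5.png

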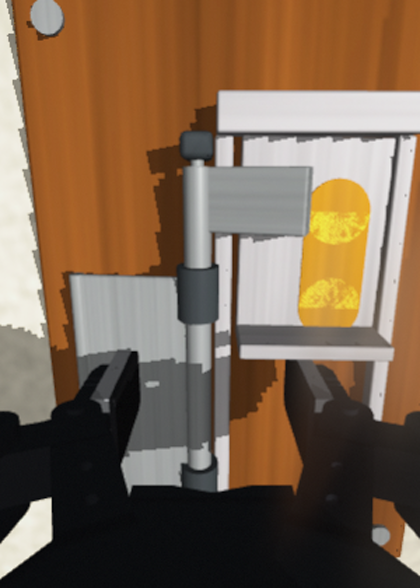

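Home: no gap at the stop (crop row ~133), lip rear −20.6, and the force rises without motion. Back the pusher off the lip with the bar still down, then release the clip slowly.

play_rows:
  plan:
    - [0,0,2,0,-0.21]
    - [0,0,4,0,-0.21]
    - [0,0,7,0,-0.21]
    - [0,0,10,0,-0.21]
    - [0,0,10,0,-0.21]

```text
time: 8.07
tool_pos: [0.5407, 0.0364, 0.0227]
tool_rot: [-0.055, 0.709, -0.054, -0.701]
contact_force: [4.3, 0.4, 10.0]
gripper_width: 0.606
```

```bash
python3 lip.py | tr '(' '\n' | awk -F, '($1<-15&&$2<38)||$1>38'|grep -v '1[0-9][0-9]\.'; python3 -c "
from h import *
jplan(-31,33,20)"
```

```text
-24.8, 98.9), 
-25.7, 97.1), 
-25.4, 96.6), 
-25.1, 95.9), 
-20.0, 35.9), 
-18.5, 35.8), 
-16.9, 36.2), 
-16.3, 34.0), 
-16.0, 32.1), 
-16.0, 27.8), 
-16.0, 23.1), 
-16.0, 18.3), 
39.0, 33.3), 
41.8, 16.5), 
43.2, 16.2), 
44.9, 16.5), 
46.2, 16.8), 
48.0, 15.9), 
49.0, 18.6), 
49.9, 24.5), 
51.1, 24.6), 
52.7, 24.8)]
-18.5, 98.1), 
-18.0, 97.9), 
-17.8, 97.4), 
-17.4, 96.7), 
-17.9, 95.0), 
-17.6, 94.6), 
-37.2, 63.8), 
-36.0, 64.4), 
-35.3, 63.5), 
-34.4, 63.4), 
-33.0, 63.7), 
-32.1, 63.7), 
-30.8, 63.8), 
-30.4, 63.0), 
-28.7, 63.8), 
-27.8, 63.9), 
-26.9, 63.3), 
-24.6, 65.8), 
-24.6, 63.7), 
-23.5, 64.2), 
-23.5, 61.8), 
-24.1, 59.0), 
-23.9, 56.8), 
-23.8, 54.5), 
-23.7, 52.8), 
-23.5, 50.5), 
-23.4, 48.8), 
-23.5, 45.5), 
-23.6, 42.1), 
-23.6, 39.9), 
-21.3, 34.9), 
-19.4, 37.4), 
-18.2, 36.7), 
-16.8, 36.5), 
-16.2, 34.2), 
-16.2, 31.3), 
-16.2, 26.9), 
-16.5, 21.5), 
-16.4, 16.9), 
38.7, 15.9), 
40.0, 16.4), 
41.9, 15.8), 
43.2, 15.6), 
44.8, 17.4), 
46.2, 17.1), 
48.0, 16.0), 
49.1, 17.8), 
50.0, 24.4), 
51.2, 24.3), 
52.8, 24.7)]
t 8.12 shift [ 2.7  1.3 -3.8] turn 0.0003 pos [540.6  36.4  22.7] F [3.4 0.2 9.8] g 0.605
jig pos -34.8 34.3
```

play_rows:
  plan:
    - [-2,0,0,0,-0.21]
    - [-5,0,0,0,-0.21]
    - [-8,0,0,0,-0.21]
    - [-12,0,0,0,-0.21]
    - [-18,0,0,0,-0.21]
    - [-30,0,0,0,-0.21]
    - [-60,0,0,0,-0.21]
    - [-100,0,0,0,-0.21]

```text
time: 9.12
tool_pos: [0.5348, 0.0365, 0.1192]
tool_rot: [0.054, -0.704, 0.054, 0.706]
contact_force: [-0.3, 0.1, 0.0]
gripper_width: 0.606
```

play_rows:
  plan:
    - [-50,0,30,0,-0.21]
    - [-100,0,60,0,-0.21]
    - [-100,0,60,0,-0.21]
    - [-100,0,60,0,-0.21]

```text
time: 9.62
tool_pos: [0.4763, 0.0457, 0.2192]
tool_rot: [-0.054, 0.705, -0.054, -0.705]
contact_force: [0.1, 0.7, -0.1]
gripper_width: 0.606
```

```bash
python3 lip.py; python3 bar.py; python3 -c "
from h import *
jplan(-31,33,20)
f=grab('wrist');save(f,'wrist6.png',(130,0,430,300),2)
import pickle
a=pickle.load(open('top1.pkl','rb'))['img'].astype(int);b=grab('top')['img'].astype(int)
d=(abs(a-b).max(2)>60).astype(np.uint8);n,_,s,c=cv2.connectedComponentsWithStats(d)
print([(s[i].tolist()) for i in range(1,n) if s[i][4]>12])"
```

```text
12 [(-20.4, 36.5), (-19.4, 37.0), (-17.5, 35.9), (-16.4, 34.6), (-13.5, 16.5), (-12.4, 16.3), (-10.3, 15.8), (-9.4, 16.3), (-7.4, 17.0), (-6.3, 16.4), (-4.3, 17.2), (-3.3, 16.3), (-1.4, 17.7), (-0.2, 15.9), (1.8, 16.0), (2.9, 15.2), (4.8, 16.5), (5.8, 16.2), (7.7, 17.2), (8.8, 15.8), (10.9, 15.0), (11.6, 17.2), (13.9, 15.1), (14.7, 16.0), (16.5, 17.5), (17.6, 16.4), (19.7, 15.8), (19.3, 30.8), (20.0, 32.3), (22.1, 30.5), (23.0, 30.9), (24.7, 31.4), (25.6, 31.6), (27.4, 31.8), (29.4, 31.2), (30.3, 31.1), (31.6, 33.5), (32.7, 32.7), (34.6, 32.0), (36.5, 31.7), (37.3, 32.4), (42.6, 16.1), (43.6, 15.7), (45.3, 16.5), (47.0, 17.2), (48.2, 16.0), (49.5, 18.5), (49.1, 23.9), (51.0, 23.5), (52.5, 24.7)]
-5 [(-20.4, 36.4), (-19.4, 35.7), (-17.5, 37.0), (-16.4, 35.7), (-13.5, 17.9), (-12.4, 16.3), (-10.4, 17.0), (-9.4, 16.9), (-7.4, 18.3), (-6.5, 18.7), (-4.3, 16.8), (-3.4, 17.6), (-1.3, 16.8), (-0.4, 18.0), (1.7, 17.2), (2.7, 17.8), (4.6, 17.8), (5.8, 16.5), (7.6, 17.9), (8.7, 16.6), (10.6, 17.7), (11.6, 17.3), (13.5, 18.3), (14.8, 15.4), (16.6, 16.9), (17.4, 17.8), (19.6, 16.1), (20.6, 16.1), (22.4, 16.8), (24.2, 17.7), (25.5, 16.1), (27.5, 15.3), (28.3, 16.4), (30.3, 16.0), (32.1, 16.4), (33.2, 15.7), (35.1, 16.0), (36.0, 16.1), (37.7, 17.1), (38.6, 17.3), (40.9, 15.5), (42.5, 16.6), (43.8, 15.2), (45.3, 16.7), (47.1, 17.0), (48.3, 15.8), (49.2, 19.7), (49.2, 23.8), (50.8, 24.6), (52.6, 24.6)]
194 slope 0.04757068252479474 z at 66 29.109822671874753 z at 50 28.348691751478036
t 9.72 shift [197.1   0.4 -69.9] turn 0.0011 pos [475.8  45.7 217.3] F [ 0.5  0.1 -0.1] g 0.609
jig pos -100.4 33.4
[[258, 172, 19, 24, 159], [256, 182, 9, 10, 68], [136, 196, 133, 224, 9816], [229, 197, 44, 37, 823], [261, 221, 1, 13, 13], [251, 302, 191, 66, 5774], [431, 312, 129, 108, 5026], [81, 332, 22, 48, 501], [203, 358, 44, 62, 839], [259, 402, 27, 7, 42]]
```

View pics/wrist6.png

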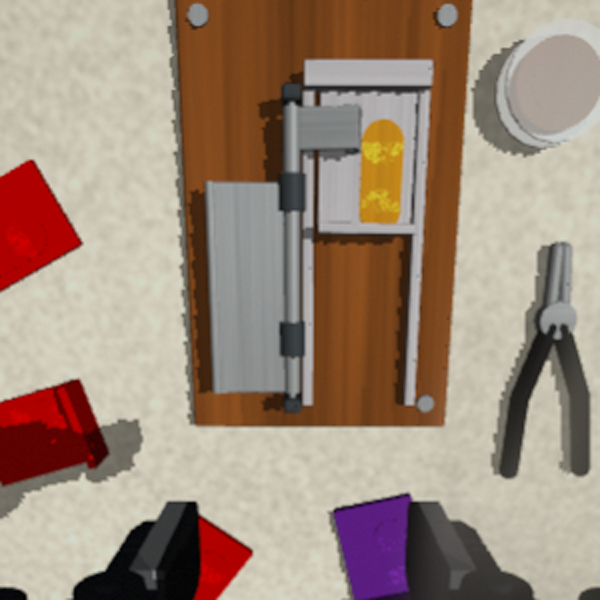

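```bash
python3 -c "
from h import *
print(manip.job_done())"
```

```text
the job is handed in; nothing more can be done
None
```

The tag holder is home against the stop with the clip clamped on it, and the job is handed in at about 9.7 s of robot time.

**What I did:** I opened the jaws to about 51 mm so one fingertip sat on the thumb bar and the other behind the lip. I pressed the bar down about 8.4 mm, which opened the clip to roughly 0.29–0.3 rad. I then pushed the holder about 53 mm along the channel until it met the stop, where the force rose to about 19 N with no further movement. I backed the finger about 3 mm off the lip with the bar still down, then released the bar slowly and moved clear.

**Last checks:**
- **Holder position:** the lip's rear face is at jig x of about −20.5 mm (home is −20). The lip did not move when I backed off or when the clip closed. Depth readings show the holder's top reaching the stop face.
- **Clip:** the bar's tilt differs from shut by about 0.16 rad, which matches the foot resting on the holder.
- **Robot:** the tool is about 20 cm above the jig and touching nothing, with force near zero.
- **Other objects:** the spool and pliers look undisturbed. The before-and-after top view changed only around the jig and the arm and its shadow. That arm-and-shadow region also covers the left-hand look-alikes, so it cannot vouch for them.

**Weak or failed checks:**
- The bar-tilt reading could not be used near the end of the push, because the finger got into the measured patch. For that stretch I relied on the unchanged downward press.
- When backing off, the tool moved only about 2.3 mm of the 10 mm commanded, because the fingertip stuck on the bar. It came free on lift-off without moving the holder.

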